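# Hold the drive collar on the shaft flat of the bakery bench drive

### The job

On the bench drive unit, first slide the clear guard sash all the way down by the bar on its top, then turn the upright shaft until the flat on its end squarely faces the sash opening. Then lift the loose collar that sits round the shaft until its whole height lies on the flat, level, with its set screw straight out over the flat, and finish while still gripping it there, clear of the boss it sat on, so that a colleague across the bench can tighten the screw. Leave the spare ring and the hex key on the unit's deck and the two loaf tins beside it where they are.

Things in the scene. Friction and masses are not known exactly. Their poses are not given: they have to be found in the camera images.
- unit_front (a point): Fixed drive unit: metal box 280 mm wide, deck 100 mm above the table (25 to 210 mm behind the sash), two guide posts 235 mm tall at y = +-135 mm. This point: in the sash plane, midway between the posts, 120 mm up. x axis: level, from shaft out through the sash opening, away from the robot; z up. The upright shaft's axis passes 100 mm from this point along -x, at y = 0.
- sash (a joint): How far the guard sash is down, m: 0 fully up, 0.12 fully down on its stop; starts at 0 to 0.03. Clear panel 244 x 100 mm in a steel frame. Stiff, stays where left; about 5 to 6 N pushes it down. Its bar centre is 260 mm above the table at 0 and 140 mm at 0.12.
- sash_bar (a point): Centre of the sash's handle bar: a level round bar 12 mm thick and 110 mm long along y, standing 35 mm above the panel's top edge on two end stubs; 35 mm of free space is under it.
- flat (a point): Centre of the flat on the steel shaft's top end: 6 mm from the axis, 164 mm above the table. x axis: the flat's outward normal; z up; turns with the shaft. Shaft 20 mm thick; from 150 up to its top at 178 mm D-shaped: 16 mm from flat to back, 20 mm the other way. Turns freely either way (0.09 N m friction), stays put; starts 35 to 98 deg counter-clockwise from above.
- collar_center (a point): Centre of the collar on its axis, half-way up: loose dark steel ring, 42 mm outside, 25 mm bore, 16 mm tall, 0.11 kg, threaded on the shaft, resting on a boss 29 mm thick whose top is 135 mm above the table, 35 mm over the deck (60 mm flange, 6 mm high, at its foot). So it starts 143 mm up, 21 mm below the flat's centre. x axis along its set screw, z up.
- screw (a point): Outer end of the collar's set screw: a steel socket-head screw, head 10 mm in diameter, that sticks out level from the collar's side to 33.5 mm from the collar's axis, at half its height. It points the way of the collar's x axis.
- collar: The same collar; origin at the centre of its underside, x along the set screw.
- tin_empty: Bystander: empty dark steel loaf tin, 240 x 110 x 72 mm, loose, beside the unit on its +y side; origin at the centre of its underside
- tin_loaf: Bystander: dark steel loaf tin with a baked loaf in it, 240 x 110 mm, about 85 mm tall, loose, beside the unit on its -y side; origin at the centre of its underside
- pulley: Bystander: spare plain aluminium ring, 54 mm outside, 22 mm tall, lying loose on the rear (robot-side) +y part of the unit's deck, origin at the centre of its underside
- hexkey: Bystander: L-shaped hex key, 70 x 25 mm, 6 mm thick, lying loose on the rear (robot-side) -y part of the unit's deck; origin under its long leg
Mind the look-alikes: they are no part of the job. What is shaped like the collar but green or yellow is not meant.

How it is judged:
On the way, in this order (a step that is already met when the one before it is completed fails the run):
1. the sash is all the way down (value of joint sash above 0.11 m), for 0.2 s.
2. the flat faces the sash opening (angle between the x axis of flat and the x axis of unit_front, either way round below 0.25 rad and x of flat in the frame of unit_front above -0.1 m), for 0.2 s.
At the end, for the whole second after the job is handed in: Sash within 10 mm of its lower stop; flat facing the opening within 0.25 rad; fingers gripping the collar (over 2 N), which is round the shaft, still, level within 0.2 rad, centre within 7 mm of the flat's centre height, screw over the flat within 0.25 rad. Ring, key, tins not moved over 40 mm (all of step 2 and value of joint sash above 0.11 m and z of collar_center in the frame of flat between -0.007 and 0.007 m and horizontal distance between collar_center and flat below 0.012 m and angle between the x axis of collar_center and the x axis of flat, either way round below 0.25 rad and x of screw in the frame of flat above 0.01 m and angle between collar_center's own z axis and vertical below 0.2 rad and contact force between the fingers and collar above 2 N and linear speed of collar below 0.02 m/s); the arm keeps its last pose, push and grip.
It fails at once if the spare ring, the hex key or one of the two loaf tins beside the unit is moved more than 40 mm (distance of any of tin_empty, tin_loaf, pulley, hexkey from where it was at the start of the episode above 0.04 m).
It also fails if it takes over 64 s, if anything falls off the work surface, if the arm or the gripper's body presses on something with over 40 N, if the wrist force passes 120 N, or if a joint passes its speed limit or range.

### The arm

A 6-joint arm with a two-finger parallel gripper is mounted at the origin on the work surface. World frame = base frame: x ahead of the robot, y to its left, z up, the work surface at z = 0. Lengths are in m, angles in rad, forces in N, time in s.
With the tool pointing down it reaches from about 0.375 to 0.975 m from the base axis. Payload 3.8 kg.
Tool frame: the origin (TCP) lies at the very end of the fingers, on their centre line; the grasp point (between the pads) lies behind it (bot.tcp_to_grasp is the y of the grasp point in the tool frame, in m); y points along the fingers, z is the direction in which the jaws open and shut, and the axes are right-handed (so a half turn about y gives the same grasp; the last joint's range is limited). The gripper opens to 85 mm and grips with 20 to 120 N. Pads are 22 mm wide; open, the fingers measure 114 mm over their backs; the gripper's body (76 mm by 85 mm) begins 54 mm behind the grasp point. The pads swing forward as they close: fully open they stand 13 mm farther back than shut.
Start: joints at [1.114, 0.264, 1.604, -0, 1.274, -0.037], TCP at [0.275, 0.616, 0.231] pointing down, gripper open.
Joint ranges: [-2.63, 2.63], [-0.94, 2.18], [0.31, 2.57], [-1.31, 4.45], [0, 2.66], [-2.55, 2.55]. Speed limits (rad/s): [2.57, 2.57, 3.14, 3.14, 3.14, 3.14].

### API

Orientations are given as a rotation vector (axis times angle).
In Python, from workcell import bot, optics, workorder gives the robot as it stands.
- The arm moves only by the shell command python3 -m handwheel 'ROWS' [FORCE]. ROWS is JSON, a list of rows, each a list of 7 numbers: the shift along the tool's x, y, z in m, then the turn, a rotation vector about the tool's x, y, z in rad, then the opening, from 0 (shut) to 1 (fully open). A call has 1 to 8 rows; each row shifts and turns the commanded pose from where the row before left it, along the tool's axes as they then stand; what a row does not reach is not made up. A row lasts 1/8 s, in which the tool goes at most 62.5 mm and 10.7 degrees, less where a joint would pass 70% of its speed; a pose out of reach is approached as far as the arm can. A call with a gripper value outside its range is refused whole. The fingers move at their own pace and stop on an object; FORCE is the grip in N (left out, the last holds). Time passes only in rows, so rows that do not move let the fingers close. It gives the time, the measured TCP pose, the force and the opening at its end, in the units of the state.
- bot.read_state(): the state, without advancing time (a new reading comes with each control period).
- optics.read_camera(name): name is "scene" or "side" or "wrist"; returns a dict with "image" (384x512x3 uint8, red, green, blue), "z_map" (384x512 float32, m along the optical axis (not along the pixel's ray), 0 where there is no reading), "mtx" (3x3 intrinsics, pixels), "world_from_camera" (4x4, takes a point from camera to world coordinates); the wrist camera has in their place "hand_eye" (4x4, takes a point from camera to tool coordinates, whose origin is the TCP and whose axes are the tool frame's). Camera axes: x right, y down, z forward; pixel columns grow to the right and rows downward; lengths in m; the calibration is good to about 2 mm. The wrist camera is an equidistant fisheye: a pixel r from the principal point sees the ray r / f radians off the axis. A picture is of the moment at which its call begins: read the wrist's pose just before it.
- workorder.finish_job(): hands the job in, once; it reports no verdict.
The state is a dict: "time": time; "q": joint angles; "joint_vel": joint speeds; "joint_torque": joint torques, N m; "tool_pos": TCP position; "tcp_rot": TCP orientation; "wrist_force": force on the tool from outside, world axes, zero at the start; "torque": the same for the moment, N m; "width": opening from 0.0 (shut) to 1.0 (fully open).
Only numpy, scipy, OpenCV 4.12 (cv2) and the standard library are available. Lean on these libraries where they do the work, as an engineer would, in place of code of your own. Each camera call takes 0.05 s, during which the arm holds its last target.

## Working session

There is one attempt and no reset: what is moved stays moved. The work goes in short steps, Python scripts to look and compute and a shell command to move; the robot and the scene stay as the last step left them, time stands still between calls to the robot, and variables do not carry over. Pictures are saved under pics/ and viewed, and the job is handed in when it is done.

```bash
mkdir -p pics; ls; cat > h.py <<'E'
import numpy as np, cv2
from scipy.spatial.transform import Rotation as R
from workcell import bot, optics, workorder
def snap(n,fn=None):
    s=bot.read_state(); c=optics.read_camera(n)
    np.savez(f'pics/{fn or n}.npz',pos=s['tool_pos'],rot=s['tcp_rot'],**c)
    cv2.imwrite(f'pics/{fn or n}.png',c['image'][:,:,::-1]); return s,c
E
python3 - <<'E'
from h import *
s=bot.read_state(); print(s, bot.tcp_to_grasp)
for n in ['scene','side','wrist']:
    _,c=snap(n,n+'0'); print(n,c['mtx'].tolist(),{k:np.round(c[k],3).tolist() for k in c if k in('world_from_camera','hand_eye')})
E
```

```text
pics
{'time': 0.0, 'q': array([ 1.11409773e+00,  2.64774469e-01,  1.60538475e+00,  1.23004031e-05,
        1.27371664e+00, -3.69080385e-02]), 'joint_vel': array([ 0.00119516,  0.0003305 , -0.00043687, -0.00055513, -0.0004351 ,
        0.00017519]), 'joint_torque': array([ 6.62468519e-04, -5.15117168e+01, -3.67319655e+01, -1.27197031e-04,
        1.28788326e-02,  1.25079202e-05]), 'tool_pos': array([0.27478444, 0.61572447, 0.22994188]), 'tcp_rot': array([-1.54781954,  0.32981709, -0.32891732]), 'wrist_force': array([-0.15192591, -0.40843192,  0.33393875]), 'torque': array([0.04669397, 0.04436819, 0.04209684]), 'width': 0.998863067304063} -0.0187
scene [[384.17417067483314, 0.0, 260.6852993089159], [0.0, 384.17417067483314, 190.16695898506603], [0.0, 0.0, 1.0]] {'world_from_camera': [[0.299, 0.808, -0.507, 0.968], [0.954, -0.25, 0.164, -0.094], [0.006, -0.533, -0.846, 0.863], [0.0, 0.0, 0.0, 1.0]]}
side [[405.97344187451444, 0.0, 261.5804725930859], [0.0, 405.97344187451444, 191.58554213585353], [0.0, 0.0, 1.0]] {'world_from_camera': [[0.911, -0.308, 0.275, 0.263], [-0.413, -0.673, 0.613, -0.622], [-0.004, -0.672, -0.741, 0.96], [0.0, 0.0, 0.0, 1.0]]}
wrist [[297.3186396354542, 0.0, 254.38217260364712], [0.0, 297.3186396354542, 190.01658961099344], [0.0, 0.0, 1.0]] {'hand_eye': [[-0.0, 0.959, 0.285, -0.073], [-0.001, -0.285, 0.959, -0.143], [1.0, 0.0, 0.001, -0.001], [0.0, 0.0, 0.0, 1.0]]}
```

View pics/scene0.png

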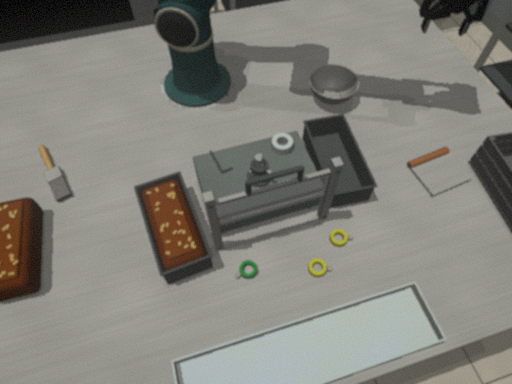

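View pics/side0.png

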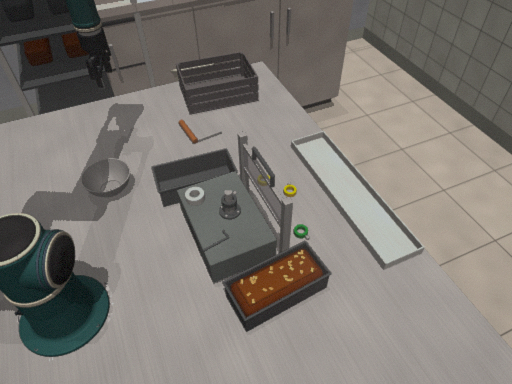

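View pics/wrist0.png

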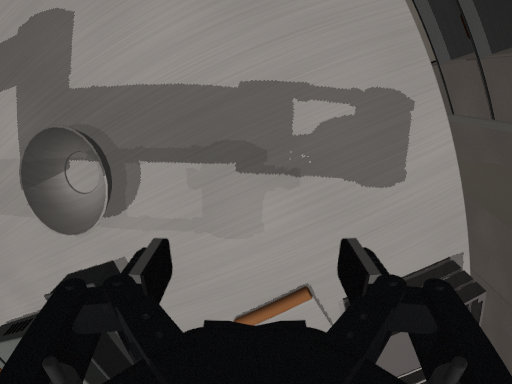

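The collar sits on the shaft at scene (260,163) / side (230,203). The green ring at scene (248,269) and the yellow rings at (339,237) and (318,267) are decoys on the table. Next I'll enlarge the crops to confirm.

```bash
python3 - <<'E'
import cv2,numpy as np
a=cv2.imread('pics/scene0.png')[125:245,185:385]; b=cv2.imread('pics/side0.png')[125:265,170:310]
cv2.imwrite('pics/sc0.png',cv2.resize(a,None,fx=4,fy=4,interpolation=2))
cv2.imwrite('pics/sd0.png',cv2.resize(b,None,fx=4,fy=4,interpolation=2))
E
```

```text
(no output)
```

View pics/sc0.png

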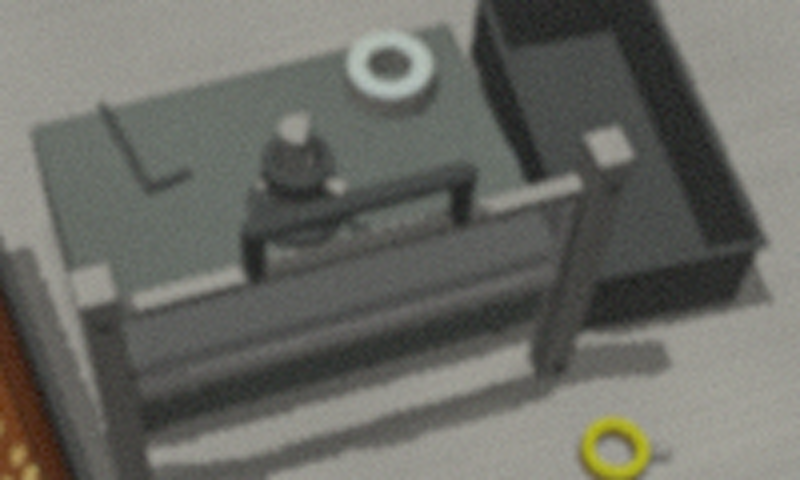

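View pics/sd0.png

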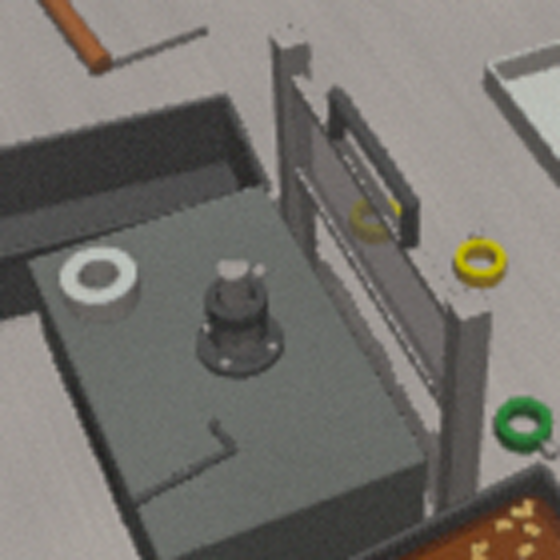

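```bash
cat >> h.py <<'E'
def ray(c,uv):
    M=c['mtx'];T=c['world_from_camera'];d=np.array([(uv[0]-M[0,2])/M[0,0],(uv[1]-M[1,2])/M[1,1],1.])
    d=T[:3,:3]@d; return T[:3,3],d/np.linalg.norm(d)
def tri(rs):
    A=np.zeros((3,3));b=np.zeros(3)
    for o,d in rs:
        P=np.eye(3)-np.outer(d,d);A+=P;b+=P@o
    p=np.linalg.solve(A,b); return p,[float(np.linalg.norm((np.eye(3)-np.outer(d,d))@(p-o))) for o,d in rs]
def plane(r,z): o,d=r; return o+d*(z-o[2])/d[2]
def load(n): return dict(np.load(f'pics/{n}.npz'))
def wray(c,uv):
    M=c['mtx'];x=(uv[0]-M[0,2])/M[0,0];y=(uv[1]-M[1,2])/M[1,1];r=np.hypot(x,y)
    d=np.array([np.sin(r)*x/r,np.sin(r)*y/r,np.cos(r)]);H=c['hand_eye'];W=R.from_rotvec(c['rot']).as_matrix()
    return W@H[:3,3]+c['pos'],W@H[:3,:3]@d
E
python3 - <<'E'
from h import *
S=load('scene0');D=load('side0')
sc=lambda x,y:ray(S,(185+(x+.5)/4-.5,125+(y+.5)/4-.5)); sd=lambda x,y:ray(D,(170+(x+.5)/4-.5,125+(y+.5)/4-.5))
np.set_printoptions(precision=4,suppress=True)
for n,a,b in [('post-y',(95,285),(467,300)),('post+y',(608,147),(290,45)),('bar-',(252,233),(411,203)),('bar+',(466,170),(337,98)),('shafttop',(295,122),(234,268)),('ring',(390,65),(98,275))]:
    print(n,*tri([sc(*a),sd(*b)]))
for n,a,z in [('screw side',(258,268),.143)]: print(n,plane(sd(*a),z))
print('shafttop z.178',plane(sc(295,122),.178),plane(sd(234,268),.178))
E
```

```text
post-y [ 0.5748 -0.0715  0.2368] [0.0007367479944478891, 0.0007367479944480436]
post+y [0.5705 0.1951 0.232 ] [0.0016738431240883814, 0.0016738431240883997]
bar- [0.5749 0.0065 0.2465] [0.0004106235889611974, 0.0004106235889612336]
bar+ [0.5718 0.1161 0.2464] [0.0014444121047105531, 0.0014444121047105139]
shafttop [0.4726 0.0587 0.1834] [0.0014394761865510876, 0.0014394761865511594]
ring [0.4015 0.1434 0.1222] [0.0002684869831215976, 0.00026848698312162346]
screw side [0.4989 0.0855 0.143 ]
shafttop z.178 [0.4674 0.0611 0.178 ] [0.4746 0.0617 0.178 ]
```

```bash
cat >> h.py <<'E'
def plan(p,yaw=None,tilt=None):
    """tool-frame shift to world p and turn about tool y so that jaw axis (tool z) horizontal heading is yaw (mod pi)"""
    s=bot.read_state();W=R.from_rotvec(s['tcp_rot']).as_matrix()
    print('pos',s['tool_pos'].round(4),'axes x',W[:,0].round(3),'y',W[:,1].round(3),'z',W[:,2].round(3),'jaw yaw',np.degrees(np.arctan2(W[1,2],W[0,2])).round(2),'q',s['q'].round(3),'w',round(s['width'],3),'F',s['wrist_force'].round(1),'t',round(s['time'],2))
    if p is not None: print('tool shift',(W.T@(np.array(p)-s['tool_pos'])).round(4))
    # target frame: y down, z = (cos,sin,0)
    if yaw is not None:
        for k in(0,np.pi):
            z=np.array([np.cos(yaw+k),np.sin(yaw+k),0]);y=np.array([0,0,-1.]);T=np.stack([np.cross(y,z),y,z],1)
            print('turn',R.from_matrix(W.T@T).as_rotvec().round(4))
E
python3 - <<'E'
from h import *
plan([.573,.062,.31],np.pi/2+.016)
E
```

```text
pos [0.2749 0.6159 0.2302] axes x [ 0.913 -0.408 -0.   ] y [-0.001 -0.002 -1.   ] z [ 0.408  0.913 -0.002] jaw yaw 65.95 q [ 1.114  0.265  1.605 -0.     1.274 -0.037] w 1.0 F [0.3 0.5 0.5] t 0.15
tool shift [ 0.498  -0.0791 -0.3844]
turn [ 1.800e-03 -4.358e-01 -4.000e-04]
turn [6.0000e-04 2.7058e+00 2.5000e-03]
```

```bash
python3 -m handwheel '[[0,-0.06,0,0,0,0,0],[0.042,-0.02,-0.032,0,0,0,0],[0.042,0,-0.032,0,0,0,0],[0.042,0,-0.032,0,0,0,0],[0.042,0,-0.032,0,0,0,0],[0.042,0,-0.032,0,0,0,0],[0.042,0,-0.032,0,0,0,0],[0.042,0,-0.032,0,0,0,0]]' 40
python3 - <<'E'
from h import *
plan([.573,.062,.31],np.pi/2+.016)
E
```

```text
time: 1.15
tool_pos: [0.4527, 0.2903, 0.311]
tcp_rot: [-1.546, 0.329, -0.329]
wrist_force: [0.3, 0.4, -1.1]
width: -0.0
pos [0.4527 0.2903 0.311 ] axes x [ 0.913 -0.407 -0.   ] y [-0. -0. -1.] z [ 0.407  0.913 -0.   ] jaw yaw 65.96 q [ 0.524 -0.037  1.792 -0.     1.387 -0.627] w -0.0 F [ 0.3  0.4 -1.1] t 1.15
tool shift [ 0.2029  0.0011 -0.1595]
turn [ 1.000e-04 -4.356e-01 -1.000e-04]
turn [1.000e-04 2.706e+00 2.000e-04]
```

```bash
python3 -m handwheel '[[0.041,0,-0.032,0,0,0,0],[0.041,0,-0.032,0,0,0,0],[0.041,0,-0.032,0,0,0,0],[0.041,0,-0.032,0,0,0,0],[0.039,0,-0.0315,0,0,0,0],[0,0,0,0,-0.145,0,0],[0,0,0,0,-0.145,0,0],[0,0,0,0,-0.145,0,0]]'
python3 - <<'E'
from h import *
plan([.573,.062,.26],np.pi/2+.016)
snap('wrist','wrist1')
E
```

```text
time: 2.15
tool_pos: [0.5725, 0.0632, 0.3107]
tcp_rot: [-1.571, -0.014, 0.016]
wrist_force: [0.4, 0.4, -0.5]
width: -0.001
pos [0.5725 0.0632 0.3107] axes x [ 1.     0.019 -0.001] y [-0.001 -0.    -1.   ] z [-0.019  1.    -0.   ] jaw yaw 91.1 q [ 0.067  0.038  1.717  0.     1.388 -1.523] w -0.001 F [ 0.4  0.4 -0.5] t 2.15
tool shift [ 0.0005  0.0507 -0.0012]
turn [ 0.      0.0033 -0.0009]
turn [-1.5000e-03 -3.1383e+00 -0.0000e+00]
```

View pics/wrist1.png

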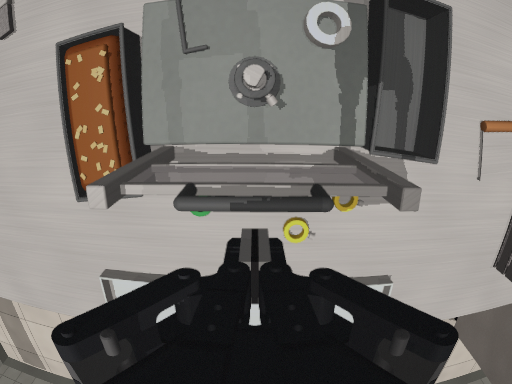

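Bar spans (177–332, 203) directly ahead of the fingers, while the screw points to (276,101). I'll check the bar's and the shaft's positions from this view.

```bash
python3 - <<'E'
from h import *
np.set_printoptions(precision=4,suppress=True)
W=load('wrist1');S=load('scene0');D=load('side0')
# bar ends seen in 3 views
sc=lambda x,y:ray(S,(185+(x+.5)/4-.5,125+(y+.5)/4-.5)); sd=lambda x,y:ray(D,(170+(x+.5)/4-.5,125+(y+.5)/4-.5))
for z in(.24,.246): print(plane(wray(W,(177,203)),z),plane(wray(W,(332,203)),z),plane(wray(W,(254.5,203)),z))
print('bar mid',tri([wray(W,(254.5,203)),sc(359,202),sd(374,151)]))
print('posts',plane(wray(W,(94,193)),.235),plane(wray(W,(412,193)),.235))
a=cv2.resize(W['image'][50:130,205:305,::-1],None,fx=8,fy=8,interpolation=2);cv2.imwrite('pics/w1c.png',a)
E
```

```text
[0.5739 0.0029 0.24  ] [0.5716 0.1233 0.24  ] [0.5725 0.0631 0.24  ]
[0.5718 0.0046 0.246 ] [0.5695 0.1216 0.246 ] [0.5704 0.063  0.246 ]
bar mid (array([0.5725, 0.0619, 0.2438]), [0.0017282995201571942, 0.0008939504576787504, 0.002082360116833256])
posts [ 0.569  -0.0738  0.235 ] [0.5637 0.1968 0.235 ]
```

View pics/w1c.png

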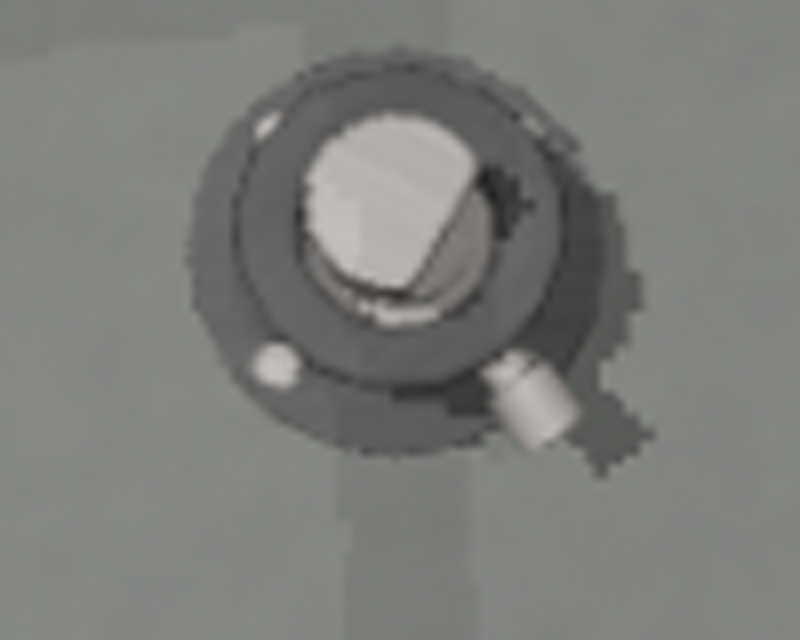

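```bash
python3 - <<'E'
from h import *
W=load('wrist1');p=lambda x,y,z:plane(wray(W,(205+(x+.5)/8-.5,50+(y+.5)/8-.5)),z)
a=p(475,175,.178);b=p(405,288,.178);d=a-b;print(a,b,np.linalg.norm(d),'normal deg',np.degrees(np.arctan2(-d[0],d[1])), )
print('collar c',p(400,225,.151), 'left/right',p(237,225,.151),p(560,225,.151),'screw',p(553,420,.143), 'top left', p(308,200,.178))
E
python3 -m handwheel '[[0,0.045,0,0,0,0,0],[0,0.012,0,0,0,0,0],[0,0.012,0,0,0,0,0],[0,0.012,0,0,0,0,0],[0,0.012,0,0,0,0,0],[0,0.012,0,0,0,0,0]]'
```

```text
[0.46819601 0.06965586 0.178     ] [0.48157189 0.06197735 0.178     ] 0.015423156464272688 normal deg 60.141739389367444
collar c [0.47181805 0.06125058 0.151     ] left/right [0.47204863 0.04090915 0.151     ] [0.47125035 0.08121317 0.151     ] screw [0.49609658 0.08144764 0.143     ] top left [0.47148423 0.0507654  0.178     ]
time: 2.95
tool_pos: [0.5727, 0.0637, 0.208]
tcp_rot: [-1.571, -0.012, 0.011]
wrist_force: [-4.3, -0.9, 6.2]
width: 0.001
```

```bash
python3 -m handwheel '[[0,0.012,0,0,0,0,0],[0,0.012,0,0,0,0,0],[0,0.012,0,0,0,0,0],[0,0.012,0,0,0,0,0],[0,0.009,0,0,0,0,0],[0,0.004,0,0,0,0,0]]'
```

```text
time: 3.7
tool_pos: [0.5728, 0.0637, 0.1463]
tcp_rot: [-1.571, -0.012, 0.012]
wrist_force: [-3.9, -1.0, 6.1]
width: -0.003
```

```bash
python3 -m handwheel '[[0,0.0015,0,0,0,0,0],[0,0.0015,0,0,0,0,0]]'
python3 -m handwheel '[[0,0.0,0,0,0,0,0],[0,0.0,0,0,0,0,0]]'
python3 - <<'E'
from h import *
snap('side','side1')
a=cv2.resize(cv2.imread('pics/side1.png')[125:265,170:310],None,fx=4,fy=4,interpolation=2);cv2.imwrite('pics/sd1.png',a)
E
```

```text
time: 3.95
tool_pos: [0.5729, 0.0637, 0.1456]
tcp_rot: [-1.571, -0.012, 0.011]
wrist_force: [-10.9, -1.7, 19.7]
width: -0.001
time: 4.2
tool_pos: [0.5728, 0.0637, 0.1457]
tcp_rot: [-1.571, -0.012, 0.011]
wrist_force: [-8.7, -0.5, 15.1]
width: -0.002
```

View pics/sd1.png

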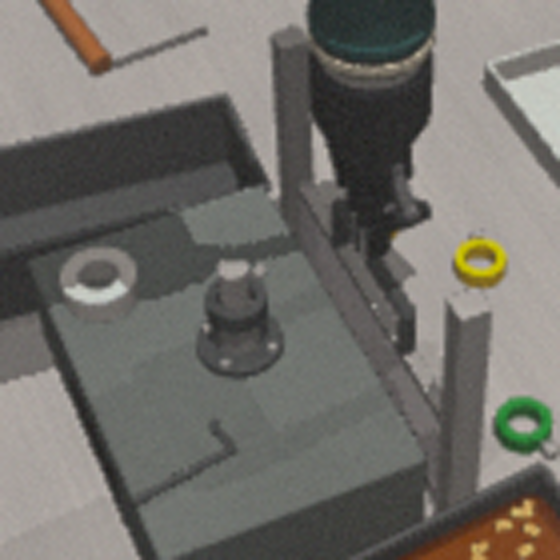

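```bash
python3 -m handwheel '[[0,-0.05,0,0,0,0,0],[-0.02,-0.04,0,0,0,0,0.5],[-0.05,0,0,0,0.18,0,0.5],[0,0,0,0,0.18,0,0.5],[0,0,0,0,0.18,0,0.5]]'
python3 - <<'E'
from h import *
plan([.472,.0607,.235],np.radians(60))
snap('wrist','wrist2')
W=load('wrist2');cv2.imwrite('pics/w2c.png',cv2.resize(W['image'][:,:,::-1],None,fx=1.5,fy=1.5))
E
```

```text
time: 4.88
tool_pos: [0.5029, 0.0627, 0.2334]
tcp_rot: [-1.529, 0.414, -0.418]
wrist_force: [0.2, 0.4, 0.0]
width: 0.5
pos [0.5029 0.0627 0.2334] axes x [ 0.862 -0.507  0.002] y [ 0.003  0.    -1.   ] z [0.507 0.862 0.002] jaw yaw 59.57 q [ 0.075 -0.061  1.956 -0.     1.244 -0.965] w 0.5 F [0.2 0.4 0. ] t 4.88
tool shift [-0.0257 -0.0016 -0.0173]
turn [-0.0016 -0.0076  0.0024]
turn [-3.700e-03  3.134e+00 -2.500e-03]
```

View pics/w2c.png

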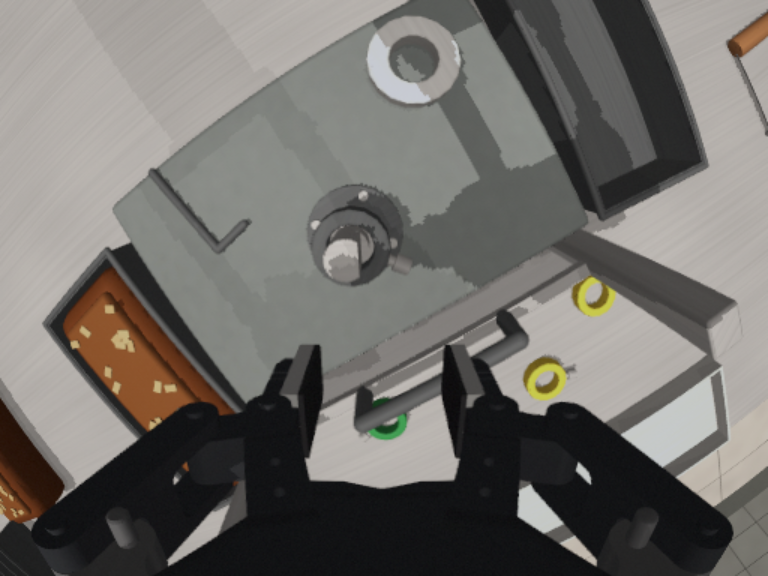

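The shaft top is at about (342,256) in the 1.5× view, with the flat's edge nearly vertical at x≈360, so it is well aligned with the jaws.

```bash
python3 - <<'E'
from h import *
W=load('wrist2')
cv2.imwrite('pics/w2d.png',cv2.resize(W['image'][110:200,190:290,::-1],None,fx=8,fy=6.6667*1.2,interpolation=2)[:600])
E
```

```text
(no output)
```

View pics/w2d.png

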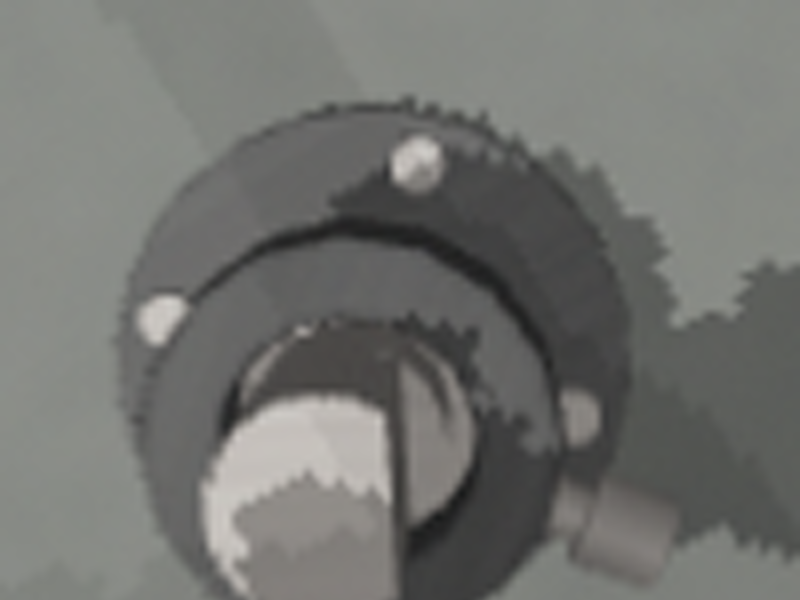

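```bash
python3 - <<'E'
from h import *
np.set_printoptions(precision=4,suppress=True)
W=load('wrist2');r=lambda x,y:wray(W,(190+(x+.5)/8-.5,110+(y+.5)/8-.5));p=lambda x,y,z:plane(r(x,y),z)
W1=load('wrist1');p1=lambda x,y,z:plane(wray(W1,(205+(x+.5)/8-.5,50+(y+.5)/8-.5)),z);r1=lambda x,y:wray(W1,(205+(x+.5)/8-.5,50+(y+.5)/8-.5))
a=p(388,408,.178);b=p(397,590,.178);d=a-b;n=np.degrees(np.arctan2(-d[0],d[1]));print(a,b,'normal deg',n)
l=p(202,505,.178);f=p(393,505,.178);print(l,f,np.linalg.norm(l-f),'axis',l+(f-l)*10/16)
s=p(630,535,.143);print('screw',s)
print('heights: flat corner',tri([r(388,408),r1(475,175)]),'screw end mid',tri([r(640,530),r1(553,420)]), 'collar top L edge?')
plan([.472,.0607,.235])
E
```

```text
[0.4666 0.0703 0.178 ] [0.4807 0.0627 0.178 ] normal deg 61.60067463623153
[0.4657 0.0522 0.178 ] [0.4741 0.0663 0.178 ] 0.016456803187837078 axis [0.471 0.061 0.178]
screw [0.4951 0.0796 0.143 ]
heights: flat corner (array([0.4675, 0.0697, 0.1726]), [0.00016077230373000255, 0.00016077230372997886]) screw end mid (array([0.4958, 0.0811, 0.1415]), [0.0005439644880393672, 0.000543964488039289]) collar top L edge?
pos [0.5032 0.0627 0.2334] axes x [ 0.86  -0.511  0.002] y [ 0.003  0.    -1.   ] z [0.511 0.86  0.002] jaw yaw 59.27 q [ 0.075 -0.06   1.955  0.     1.244 -0.96 ] w 0.501 F [ 0.4  0.  -0.1] t 4.92
tool shift [-0.0258 -0.0017 -0.0176]
```

```bash
python3 -m handwheel '[[-0.026,0,-0.02,0,-0.03,0,0.5],[0,0.03,0,0,0,0,0.5],[0,0.03,0,0,0,0,0.5],[0,0.017,0,0,0,0,0.5],[0,0,0,0,0,0,0.5]]'
python3 - <<'E'
from h import *
plan([.4705,.059,.156],np.radians(61))
snap('wrist','wrist3')
E
```

```text
time: 5.55
tool_pos: [0.4694, 0.0582, 0.1542]
tcp_rot: [-1.537, 0.389, -0.385]
wrist_force: [-1.0, -0.3, 0.4]
width: 0.502
pos [0.4694 0.0582 0.1542] axes x [ 0.88  -0.474 -0.002] y [-0.002 -0.    -1.   ] z [ 0.474  0.88  -0.001] jaw yaw 61.7 q [ 0.071 -0.057  2.105 -0.     1.097 -1.006] w 0.502 F [-1.  -0.3  0.4] t 5.55
tool shift [ 0.0006 -0.0018  0.0012]
turn [ 0.0013  0.0122 -0.0021]
turn [-3.3000e-03 -3.1294e+00 -2.1000e-03]
```

View pics/wrist3.png

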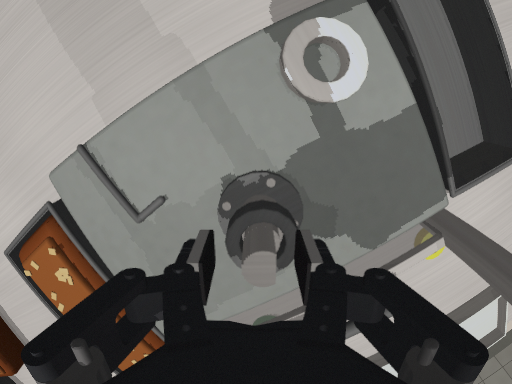

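```bash
python3 -m handwheel '[[0.0006,-0.002,0.0012,0,0,0,0.4],[0,0,0,0,0,0,0.1],[0,0,0,0,0,0,0],[0,0,0,0,0,0,0],[0,0,0,0,0,0,0]]' 30
python3 - <<'E'
from h import *
plan([.4705,.059,.156],np.radians(61))
E
```

```text
time: 6.22
tool_pos: [0.4724, 0.059, 0.1588]
tcp_rot: [-1.535, 0.385, -0.39]
wrist_force: [-0.2, -0.9, 6.2]
width: 0.174
pos [0.4724 0.059  0.1588] axes x [ 0.88  -0.475  0.003] y [ 0.003 -0.    -1.   ] z [0.475 0.88  0.001] jaw yaw 61.67 q [ 0.072 -0.059  2.098 -0.     1.101 -1.004] w 0.174 F [-0.2 -0.9  6.2] t 6.22
tool shift [-0.0017  0.0028 -0.0009]
turn [-0.0013  0.0117  0.0025]
turn [ 4.0000e-03 -3.1299e+00  2.0000e-03]
```

```bash
python3 -m handwheel '[[0,-0.002,0,0,0,0,0],[-0.0004,0,0,0,0.13,0,0],[-0.0004,0,0,0,0.13,0,0],[-0.0004,0,0,0,0.13,0,0],[-0.0004,0,0,0,0.13,0,0]]' 45
python3 - <<'E'
from h import *
plan([.4715,.0608,.156],np.radians(1))
E
```

```text
time: 6.85
tool_pos: [0.4714, 0.0594, 0.159]
tcp_rot: [-1.421, 0.791, -0.796]
wrist_force: [6.1, -2.8, -5.4]
width: 0.17
pos [0.4714 0.0594 0.159 ] axes x [ 0.525 -0.851  0.003] y [ 0.003 -0.001 -1.   ] z [0.851 0.525 0.002] jaw yaw 31.64 q [ 7.400e-02 -6.200e-02  2.099e+00 -2.000e-03  1.101e+00 -4.770e-01] w 0.17 F [ 6.1 -2.8 -5.4] t 6.85
tool shift [-0.0012  0.003   0.0008]
turn [-0.0027  0.5348  0.0022]
turn [ 0.003  -2.6068  0.0036]
```

```bash
python3 -m handwheel '[[-0.0004,0,0,0,0.134,0,0],[-0.0004,0,0,0,0.134,0,0],[-0.0004,0,0,0,0.134,0,0],[-0.0004,0,0,0,0.134,0,0],[0,0,0,0,0,0,0],[0,0,0,0,0,0,0]]'
python3 - <<'E'
from h import *
plan([.4715,.0608,.156],np.radians(1))
E
```

```text
time: 7.6
tool_pos: [0.4708, 0.0602, 0.159]
tcp_rot: [-1.218, 1.191, -1.198]
wrist_force: [7.1, -4.4, -5.0]
width: 0.166
pos [0.4708 0.0602 0.159 ] axes x [ 0.02  -1.     0.003] y [ 0.003 -0.003 -1.   ] z [1.    0.02  0.003] jaw yaw 1.15 q [ 0.077 -0.062  2.1   -0.003  1.101  0.058] w 0.166 F [ 7.1 -4.4 -5. ] t 7.6
tool shift [-0.0006  0.003   0.0007]
turn [-0.0028  0.0026  0.0026]
turn [ 0.004  -3.139   0.0044]
```

Open, rise, and check the flat and the screw.

```bash
python3 -m handwheel '[[0,0,0,0,0,0,0.3],[0,0,0,0,0,0,0.5],[0,-0.03,0,0,0,0,0.5],[0,-0.04,0,0,0,0,0.6],[-0.01,0,-0.04,0,-0.15,0,0.6]]'
python3 - <<'E'
from h import *
plan([.4715,.0608,.23],np.radians(131))
snap('wrist','wrist4');snap('scene','scene4')
W=load('wrist4');cv2.imwrite('pics/w4c.png',cv2.resize(W['image'][:,:,::-1],None,fx=1.5,fy=1.5))
E
```

```text
time: 8.22
tool_pos: [0.4329, 0.0711, 0.2337]
tcp_rot: [-1.28, 1.076, -1.085]
wrist_force: [-0.9, 0.9, -0.3]
width: 0.602
pos [0.4329 0.0711 0.2337] axes x [ 0.172 -0.985  0.   ] y [ 0.008  0.001 -1.   ] z [0.985 0.172 0.008] jaw yaw 9.9 q [ 0.106 -0.205  2.082  0.     1.257 -0.067] w 0.602 F [-0.9  0.9 -0.3] t 8.22
tool shift [0.0168 0.004  0.0362]
turn [-0.0045 -2.1137  0.0087]
turn [-0.0075  1.0279 -0.0039]
```

View pics/w4c.png

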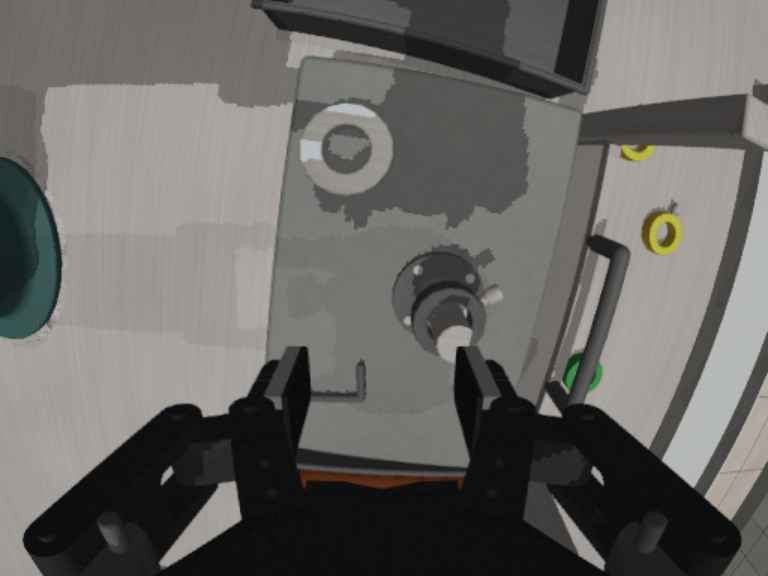

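```bash
python3 -m handwheel '[[0,0,0,0,-0.18,0,0.7],[0,0,0,0,-0.18,0,0.7],[0,0,0,0,-0.18,0,0.7],[0,0,0,0,-0.18,0,0.7],[0,0,0,0,-0.18,0,0.7],[0,0,0,0,-0.18,0,0.7],[0,0,0,0,-0.18,0,0.7],[0,0,0,0,-0.18,0,0.7]]' 
python3 -m handwheel '[[0,0,0,0,-0.18,0,0.7],[0,0,0,0,-0.18,0,0.7],[0,0,0,0,-0.18,0,0.7],[0,0,0,0,-0.13,0,0.7],[0,0,0,0,0,0,0.7]]' 
python3 - <<'E'
from h import *
plan([.4715,.0608,.23],np.radians(131))
snap('wrist','wrist5')
W=load('wrist5');cv2.imwrite('pics/w5c.png',cv2.resize(W['image'][:,:,::-1],None,fx=1.5,fy=1.5))
E
```

```text
time: 9.32
tool_pos: [0.4292, 0.0708, 0.2289]
tcp_rot: [-1.57, -0.034, 0.035]
wrist_force: [0.1, 0.4, -0.1]
width: 0.7
time: 9.95
tool_pos: [0.4292, 0.0708, 0.229]
tcp_rot: [-1.499, -0.553, 0.554]
wrist_force: [-1.2, -0.6, 0.8]
width: 0.697
pos [0.4292 0.0708 0.229 ] axes x [ 0.76  0.65 -0.  ] y [-0.001  0.    -1.   ] z [-0.65  0.76  0.  ] jaw yaw 130.52 q [ 0.106 -0.203  2.089  0.     1.257 -2.172] w 0.697 F [-1.2 -0.6  0.8] t 9.95
tool shift [ 0.0256 -0.0011 -0.0351]
turn [-0.0005 -0.0084 -0.0004]
turn [ 6.0000e-04  3.1332e+00 -7.0000e-04]
```

View pics/w5c.png

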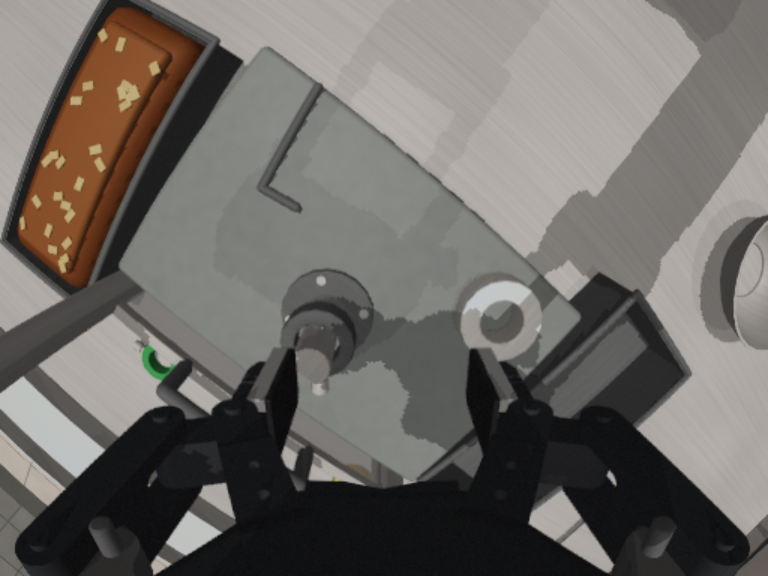

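```bash
python3 - <<'E'
from h import *
a=load('wrist4')['image'][180:250,255:345,::-1];b=load('wrist5')['image'][190:270,180:260,::-1]
cv2.imwrite('pics/w45.png',np.hstack([cv2.resize(a,(450,350),interpolation=2),cv2.resize(b,(350,350),interpolation=2)]))
E
```

```text
(no output)
```

View pics/w45.png

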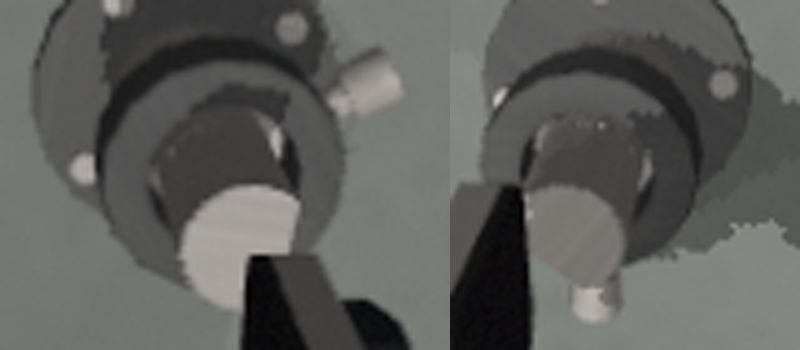

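```bash
python3 - <<'E'
from h import *
np.set_printoptions(precision=4,suppress=True)
A=load('wrist4');B=load('wrist5')
pa=lambda x,y,z:plane(wray(A,(255+x/5-.4,180+y/5-.4)),z)
k=80/350
pb=lambda x,y,z:plane(wray(B,(180+(x-450)*k-.4,190+y*k-.4)),z)
c=np.array([.4715,.0608,0])
for s in (pa(393,68,.146),pb(596,318,.146)): d=s-c;print('screw',s,np.degrees(np.arctan2(d[1],d[0])),np.hypot(*d[:2]))
u=pa(298,200,.178);v=pa(291,252,.178);d=u-v;print('flat A',u,v,np.degrees(np.arctan2(-d[0],d[1])))
u=pb(628,250,.178);v=pb(588,288,.178);d=u-v;print('flat B',u,v,np.degrees(np.arctan2(-d[0],d[1])))
for z in (.178,): print('top pts A left',pa(180,250,z),'top',pa(240,185,z))
print('collar near edge A', pa(98,165,.151),pa(345,165,.151))
E
```

```text
screw [0.4969 0.0834 0.146 ] 41.616881886108445 0.03398266499118287
screw [0.4978 0.0824 0.146 ] 39.44186622258765 0.03406745675016924
flat A [0.4769 0.0695 0.178 ] [0.4778 0.0612 0.178 ] 6.777934777644646
flat B [0.4659 0.07   0.178 ] [0.4763 0.0694 0.178 ] 86.50960301703329
top pts A left [0.4613 0.0589 0.178 ] top [0.4678 0.0704 0.178 ]
collar near edge A [0.4507 0.0603 0.151 ] [0.4913 0.0669 0.151 ]
```

```bash
python3 -m handwheel '[[0.0257,0,-0.035,0,-0.008,0,0.7],[0,0,0,0,0,0,0.7],[0,0.04,0,0,0,0,0.7],[0,0,0,0,0,0,0.7]]' 
python3 - <<'E'
from h import *
plan([.4715,.061,.122],np.radians(131))
snap('wrist','wrist6')
E
```

```text
time: 10.5
tool_pos: [0.4682, 0.0608, 0.186]
tcp_rot: [-1.495, -0.554, 0.566]
wrist_force: [-0.2, 0.1, -0.6]
width: 0.698
pos [0.4682 0.0608 0.186 ] axes x [ 0.755  0.656 -0.006] y [-0.008 -0.    -1.   ] z [-0.656  0.755  0.005] jaw yaw 131.0 q [ 0.076 -0.086  2.069  0.     1.166 -2.21 ] w 0.698 F [-0.2  0.1 -0.6] t 10.5
tool shift [ 0.0031  0.064  -0.0023]
turn [-0.0049  0.0001 -0.0063]
turn [-0.0099 -3.1415  0.0077]
```

View pics/wrist6.png

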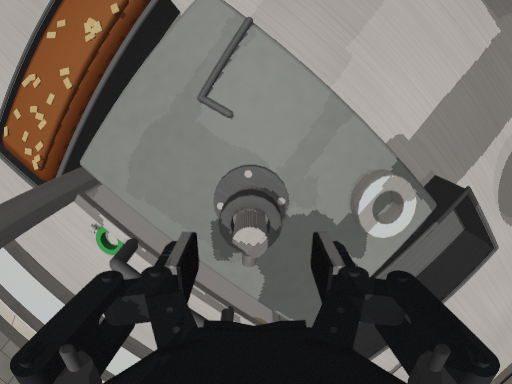

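Shaft top at (250,238), screw at (248,257) pointing straight between the pads (185–325). Descending.

```bash
python3 -m handwheel '[[0.002,0.025,-0.002,0,0,0,0.7],[0,0.02,0,0,0,0,0.7],[0,0.018,0,0,0,0,0.7],[0,0,0,0,0,0,0.7],[0,0,0,0,0,0,0.7]]' 
python3 - <<'E'
from h import *
plan([.4715,.061,.122],np.radians(131))
snap('wrist','wrist7')
E
```

```text
time: 11.18
tool_pos: [0.4751, 0.0608, 0.1273]
tcp_rot: [-1.497, -0.562, 0.56]
wrist_force: [0.0, 0.8, -0.2]
width: 0.702
pos [0.4751 0.0608 0.1273] axes x [0.754 0.657 0.001] y [ 0.001  0.    -1.   ] z [-0.657  0.754 -0.001] jaw yaw 131.08 q [ 0.075 -0.018  2.122 -0.     1.037 -2.213] w 0.702 F [ 0.   0.8 -0.2] t 11.18
tool shift [-0.0026  0.0053  0.0025]
turn [0.0008 0.0015 0.0011]
turn [ 1.7000e-03 -3.1401e+00 -1.3000e-03]
```

View pics/wrist7.png

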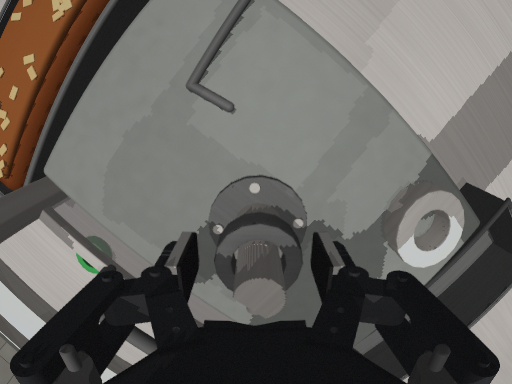

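```bash
python3 -m handwheel '[[-0.0026,0.005,0.0025,0,0,0,0.7],[0,0,0,0,0,0,0.7],[0,0,0,0,0,0,0.4],[0,0,0,0,0,0,0.2],[0,0,0,0,0,0,0.2],[0,0,0,0,0,0,0.2]]' 30
python3 - <<'E'
from h import *
plan([.4715,.061,.122],np.radians(131))
E
```

```text
time: 11.98
tool_pos: [0.4709, 0.0609, 0.1216]
tcp_rot: [-1.497, -0.561, 0.561]
wrist_force: [-1.8, -0.4, 3.5]
width: 0.487
pos [0.4709 0.0609 0.1216] axes x [0.754 0.657 0.   ] y [ 0. -0. -1.] z [-0.657  0.754 -0.   ] jaw yaw 131.09 q [ 0.076 -0.019  2.134 -0.     1.026 -2.212] w 0.487 F [-1.8 -0.4  3.5] t 11.97
tool shift [ 0.0005 -0.0004 -0.0003]
turn [0.0001 0.0016 0.0001]
turn [ 2.0000e-04 -3.1399e+00 -2.0000e-04]
```

```bash
python3 -m handwheel '[[0,-0.004,0,0,0,0,0.2],[0,0,0,0,0.14,0,0.2],[0,0,0,0,0.14,0,0.2],[0,0,0,0,0.14,0,0.2],[0,0,0,0,0.14,0,0.2],[0,0,0,0,0.14,0,0.2],[0,0,0,0,0,0,0.2]]' 40
python3 - <<'E'
from h import *
plan([.4715,.061,.1426],np.radians(91))
snap('wrist','wrist8')
E
```

```text
time: 12.85
tool_pos: [0.4706, 0.0609, 0.1249]
tcp_rot: [-1.571, -0.014, 0.015]
wrist_force: [-0.5, 0.2, -0.5]
width: 0.484
pos [0.4706 0.0609 0.1249] axes x [ 1.     0.019 -0.   ] y [-0.  0. -1.] z [-0.019  1.     0.   ] jaw yaw 91.07 q [ 0.076 -0.023  2.131  0.     1.034 -1.513] w 0.484 F [-0.5  0.2 -0.5] t 12.85
tool shift [ 0.0009 -0.0177  0.0001]
turn [-0.0001  0.0012 -0.0004]
turn [-6.0000e-04 -3.1404e+00  1.0000e-04]
```

View pics/wrist8.png

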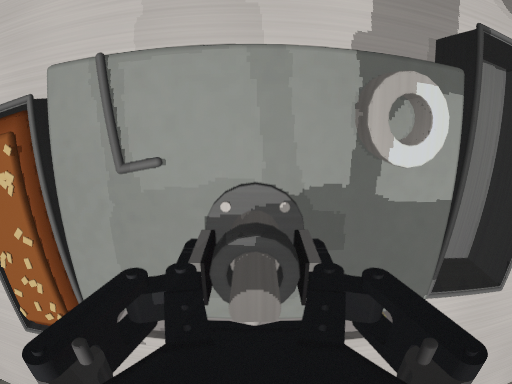

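```bash
python3 -m handwheel '[[0.0005,-0.005,0,0,0,0,0.2],[0,-0.005,0,0,0,0,0.2],[0,-0.005,0,0,0,0,0.2],[0,-0.0027,0,0,0,0,0.2],[0,0,0,0,0,0,0.2],[0,0,0,0,0,0,0.2]]' 40
python3 - <<'E'
from h import *
plan([.4715,.061,.1426],np.radians(91))
for n in('scene','side','wrist'): snap(n,n+'9')
a=load('scene9')['image'][120:220,200:320,::-1];b=load('side9')['image'][145:245,170:290,::-1]
cv2.imwrite('pics/f9.png',np.hstack([cv2.resize(a,(400,333),interpolation=2),cv2.resize(b,(400,333),interpolation=2)]))
E
```

```text
time: 13.65
tool_pos: [0.4711, 0.0609, 0.1429]
tcp_rot: [-1.571, -0.013, 0.014]
wrist_force: [0.0, -0.1, -2.0]
width: 0.483
pos [0.4711 0.0609 0.1429] axes x [ 1.     0.017 -0.   ] y [-0. -0. -1.] z [-0.017  1.    -0.   ] jaw yaw 90.99 q [ 0.076 -0.042  2.113 -0.     1.071 -1.512] w 0.483 F [ 0.  -0.1 -2. ] t 13.65
tool shift [0.0004 0.0003 0.0001]
turn [ 0.     -0.0002 -0.0002]
turn [4.0000e-04 3.1414e+00 0.0000e+00]
```

View pics/f9.png

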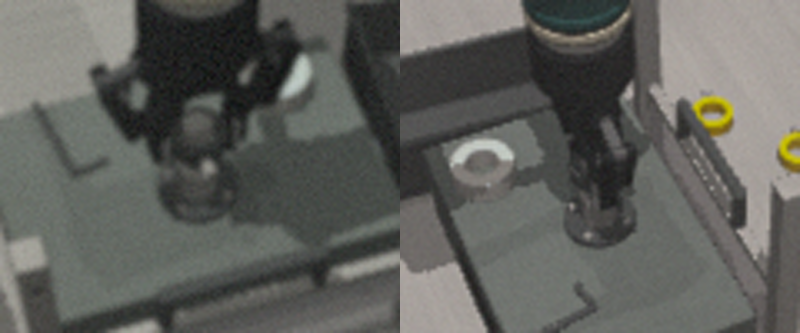

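View pics/wrist9.png

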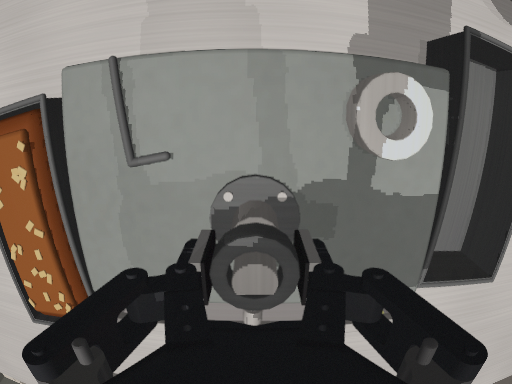

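The collar at (255,270) is lifted off the boss, and the screw at (253,318) points straight out. I'll enlarge the crops to check the flat and the height.

```bash
python3 - <<'E'
from h import *
a=load('wrist9')['image'][210:330,195:315,::-1];b=load('scene9')['image'][145:190,240:285,::-1]
cv2.imwrite('pics/w9c.png',np.hstack([cv2.resize(a,(500,500),interpolation=2),cv2.resize(b,(300,300),interpolation=2).__class__((500,300,3),np.uint8)*0]) if 0 else cv2.resize(a,(600,600),interpolation=2))
cv2.imwrite('pics/s9c.png',cv2.resize(b,(540,540),interpolation=2))
E
```

```text
(no output)
```

View pics/w9c.png

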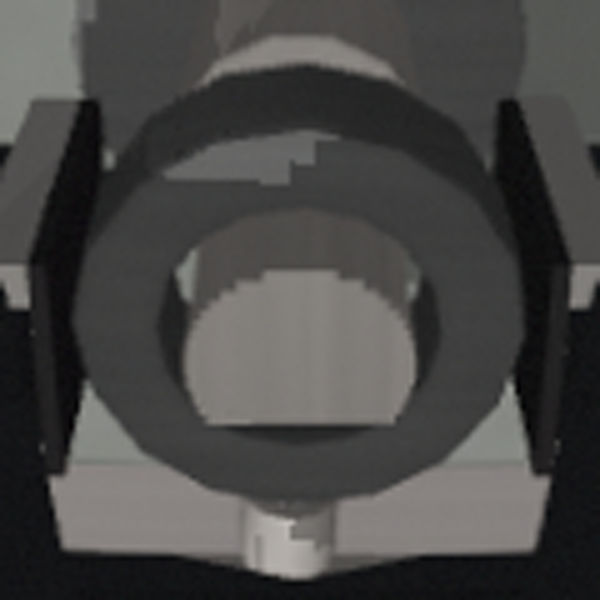

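View pics/s9c.png

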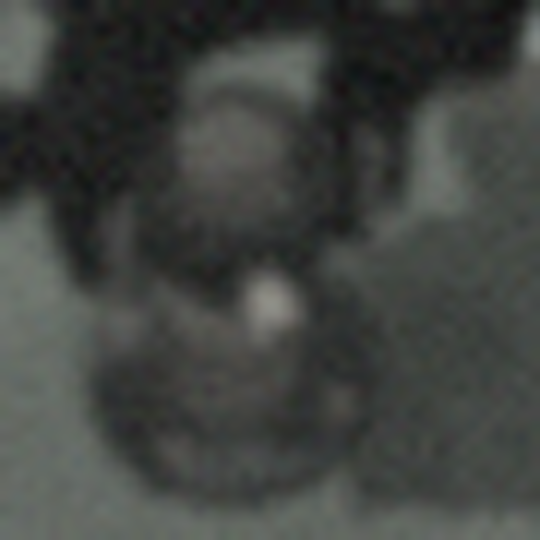

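```bash
python3 - <<'E'
from h import *
np.set_printoptions(precision=4,suppress=True)
W=load('wrist9');S=load('scene9')
print('screw',tri([wray(W,(195+290/5-.4,210+555/5-.4)),ray(S,(240+272/12-.5,145+300/12-.5))]))
for z in(.168,.172,.176):
  l=plane(wray(W,(195+75/5-.4,210+305/5-.4)),z);r=plane(wray(W,(195+525/5-.4,210+305/5-.4)),z);print(z,l,r,np.linalg.norm(l-r))
z=.178;l=plane(wray(W,(195+183/5-.4,210+360/5-.4)),z);r=plane(wray(W,(195+417/5-.4,210+360/5-.4)),z);print('shaft',l,r,np.linalg.norm(l-r))
u=plane(wray(W,(195+210/5-.4,210+425/5-.4)),z);v=plane(wray(W,(195+393/5-.4,210+425/5-.4)),z);d=v-u;print('flat deg',u,v,np.degrees(np.arctan2(-d[0],d[1])))
# bystander change, bar
A=load('scene0')['image'].astype(int);
b=load('side9');print('bar ends')
for uv in((170+ (682-400)*.3,145+108*.3),(170+(738-400)*.3,145+205*.3)): print(plane(ray(b,uv),.14),plane(ray(b,uv),.15))
E
```

```text
screw (array([0.5013, 0.0598, 0.1688]), [0.00039021897543819057, 0.00039021897543818683])
0.168 [0.4717 0.0398 0.168 ] [0.471  0.0816 0.168 ] 0.04176119700077515
0.172 [0.4692 0.0405 0.172 ] [0.4685 0.0808 0.172 ] 0.040337595219507735
0.176 [0.4667 0.0411 0.176 ] [0.466 0.08  0.176] 0.03891399343824032
shaft [0.4707 0.0506 0.178 ] [0.4704 0.0707 0.178 ] 0.020150708343334753
flat deg [0.4777 0.0528 0.178 ] [0.4775 0.069  0.178 ] 0.955453605249185
bar ends
[0.5723 0.1144 0.14  ] [0.5685 0.1054 0.15  ]
[ 0.5695 -0.0021  0.14  ] [ 0.5657 -0.0097  0.15  ]
```

```bash
python3 - <<'E'
from h import *
a=load('wrist8')['image'][210:330,195:315,::-1];b=load('wrist9')['image'][210:330,195:315,::-1]
cv2.imwrite('pics/w89.png',np.hstack([cv2.resize(x,(400,400),interpolation=2) for x in(a,b)]))
E
```

```text
(no output)
```

View pics/w89.png

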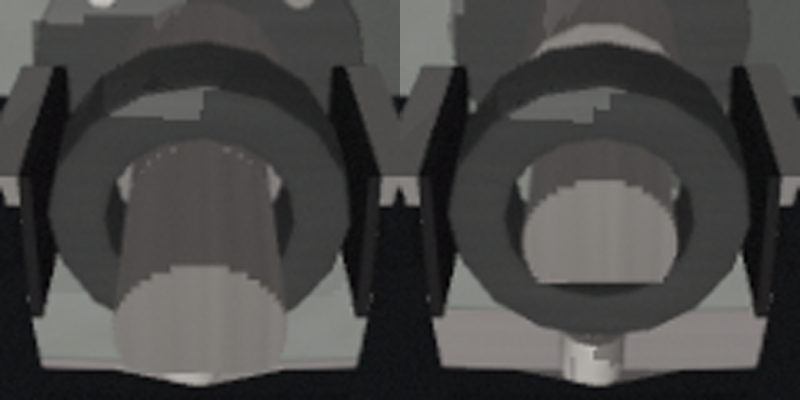

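```bash
python3 -m handwheel '[[0,-0.001,0,0,0,0,0.2],[0,0,0,0,0,0,0.2],[0,0,0,0,0,0,0.2],[0,0,0,0,0,0,0.2],[0,0,0,0,0,0,0.2],[0,0,0,0,0,0,0.2]]' 40
python3 - <<'E'
from h import *
plan(None)
snap('wrist','wrist10');snap('side','side10')
a=load('wrist10')['image'][150:380,150:360,::-1]
b=load('side10')['image'][110:270,150:310,::-1]
cv2.imwrite('pics/fin.png',np.hstack([cv2.resize(a,(390,427)),cv2.resize(b,(400,427))]))
E
```

```text
time: 14.55
tool_pos: [0.4713, 0.0609, 0.144]
tcp_rot: [-1.571, -0.013, 0.014]
wrist_force: [0.1, 0.1, -1.1]
width: 0.483
pos [0.4713 0.0609 0.144 ] axes x [ 1.     0.017 -0.   ] y [-0. -0. -1.] z [-0.017  1.    -0.   ] jaw yaw 90.98 q [ 0.076 -0.043  2.112 -0.     1.073 -1.512] w 0.483 F [ 0.1  0.1 -1.1] t 14.55
```

View pics/fin.png

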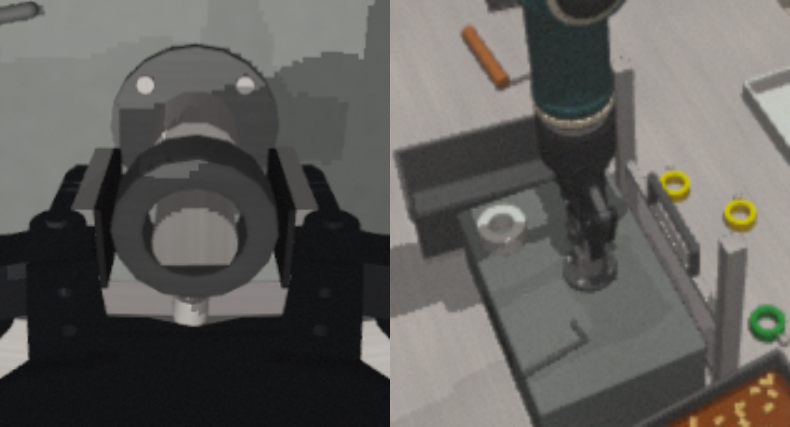

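Collar held level round the shaft; the flat and screw both face the sash opening. The sash is down, the ring, key and tins are in place, and the wrist force is −1.1 N, which is the collar's own weight.

```bash
python3 -c "
from workcell import workorder
print(workorder.finish_job())"
```

```text
the job is handed in; nothing more can be done
None
```

I handed the job in at about 14.6 s of the 64 s, with the gripper still holding the collar on the flat. No verdict was reported.

**What I did:** I pushed the sash down by its bar onto the stop. I then gripped the shaft's D-end and turned it about 60° clockwise. Finally I gripped the collar across its sides, turned it about 40° clockwise so the screw lies over the flat, and lifted it about 22 mm.

**Last checks:**
- **Sash:** it stopped with the fingertips on the bar at 145.6 mm, where 146 mm is expected fully down. The force there rose to about 20 N.
- **Flat:** it measured 0.96° against the unit's roughly 1°. An earlier reading from a partly hidden view gave about 7°, and another, where a finger hid the edge, gave a useless 86.5°.
- **Screw:** it is centred over the flat in the wrist picture.
- **Grip:** fingers at 41 mm opening on the 42 mm collar with 40 N commanded. The wrist force of about −1.1 N matches the collar's weight.
- **Bystanders:** the ring, the hex key and the tins look unmoved in the pictures; I did not measure them.

**Where checks disagreed:** the collar's height. Before a final 1 mm raise, its apparent width put the centre at about 160–162 mm. The screw measured about 169 mm, and the lift distance gave about 164 mm. I took it as about 163–165 mm after the raise, against the 164 mm target and the 7 mm tolerance.

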